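# Set up the wind-up viewing turntable and index its loupe slide

## Task

Get the jeweller's viewing stand ready: wind the turntable's key clockwise (seen from above) until it is fully wound against its stop (that takes several partial turns). Then pull up the lock knob on the loupe slide, move the slide along its drilled rail to the very next hole on the turntable's side, and push the lock pin fully home in that hole. Finish while still holding the knob pressed fully down (the pin creeps up if you let go), and leave the loose things on the bench where they are.

Things in the scene. Friction and masses are not known exactly. Their poses are not given: they have to be found in the camera images.
- rail: Fixed wooden board 100 x 300 mm, 10 mm thick, carrying an aluminium bar 40 mm wide, top 22 mm above the bench, with five 12 mm holes, 10 mm deep, in a row. Origin: centre of its underside, on the bench; x across the rail, away from the robot; y along the rail; z up. Holes at y = -80, -40, 0, 40, 80 mm.
- turntable: Fixed spring-wound turntable: grey box 170 (x) by 90 (y), 48 mm high; far half: aluminium disc 76 mm across with a wooden ring cone, top at 90 mm; near half: winding key, its upright axis at x = -55 mm. Stands at the rail's +y or -y end (it varies), axes parallel to the rail's, centre 200 mm along y from the rail's. Origin: centre of its underside.
- key_wing: Flat upright steel wing of the winding key, 38 mm wide (its x), 9 mm thick (its y), 28 mm high. Origin: the wing's centre, on the vertical key axis, 82 mm above the bench. Space is free all round it above 57 mm, but for the ring cone 95 mm away on the far side.
- key_turn (a joint): How far the key is wound, rad: grows as it turns clockwise seen from above; starts at 0 to 0.6, hard stop at 2.4 (fully wound). A ratchet-like friction holds it where it is left; turning takes 0.06 to 0.1 N m.
- lock_knob: Black round knob, 26 mm across, 28 mm high, on top of the lock plunger. Origin: its centre, 82 mm above the bench with the pin fully home, 87 mm when left to its spring. It rides on the slide and does not turn. Below it: a brass collar 18 mm across, top at 56 mm, on the slide block (56 mm across the rail, 34 along, top at 46 mm).
- lens (a point): Centre of the upright round loupe lens fixed to the slide: 64 mm across, 8 mm thick along the rail, top 122 mm above the bench, 75 mm from the knob's axis on the rail's +x side.
- carriage (a joint): Position of the loupe slide along the rail, m: 0 at the start (locked in the middle hole), grows towards the rail's +y; -0.04 and 0.04 are the neighbouring holes; end stops at -0.085 and 0.085. Moves with about 1.2 N once the pin is out.
- plunger (a joint): Height of the lock pin, m: 0 fully home in a hole; 0.005 where its spring leaves it (in the hole, locked); above 0.010 clear of the rail; 0.018 upper stop. Spring 600 N/m about 0.005: about 3 N down keeps it home, 8 N up keeps it at the upper stop. Pin 10 mm across with a round nose, 1 mm clearance all round; beside a hole it rests on the bar.
- vise: Fixed small grey bench vise on a steel plate 130 x 90 mm, 85 mm high, at the other end of the rail from the turntable, 200 mm from the rail's centre. Not used. Origin: centre of its underside.
- pliers: Loose pliers, about 135 mm long, 12 mm high, lying in front of the rail; leave alone. Origin: on the bench under its middle.
- bead_dish: Loose white bowl, 84 mm across, 22 mm high; leave alone. Origin: centre of its underside.
- bench_brush: Loose brush about 150 mm long, lying; leave alone. Origin: on the bench under its middle.
- bead_jar: Loose glass jar, 48 mm across, 75 mm high, beyond the rail; leave alone. Origin: centre of its underside.
- spool: Loose spool with white flanges and a copper-coloured core, 44 mm across, 35 mm high, beyond the rail; leave alone. Origin: centre of its underside.
- chasing_hammer: Loose hammer 220 mm long, lying to the left; leave alone. Origin: on the bench under its middle.
- bench_block: Loose steel block 75 x 75 x 22 mm, to the right; leave alone. Origin: centre of its underside.
Things that resemble listed ones, but are neither listed nor needed, are in the scene too. Leave any orange look-alike of the turntable alone.

How it is judged:
By the outcome, as a careful person would: the job done as asked, in the order asked, and still so for the second after the job is handed in, while the arm keeps its last pose, push and grip.
It also fails if it takes over 58 s, if anything falls off the work surface, if the arm or the gripper's body presses on something with over 40 N, if the wrist force passes 120 N, or if a joint passes its speed limit or range.

## Robot

A 6-joint arm with a two-finger parallel gripper is mounted at the origin on the work surface. World frame = base frame: x ahead of the robot, y to its left, z up, the work surface at z = 0. Lengths are in mm, angles in rad, forces in N, time in s.
With the tool pointing down it reaches from about 350 to 975 mm from the base axis. Payload 7.1 kg.
Tool frame: the origin (TCP) lies midway between the tips of the shut fingers; the grasp point (between the pads) lies 19 mm behind it (ctrl.grip_depth is the distance from the TCP to the grasp point, in mm); z points along the fingers, y is the line along which they close (so a half turn about z gives the same grasp; the last joint's range is limited). The gripper opens to 88 mm and grips with 3 to 60 N. Pads are 20 mm wide; open, the fingers measure 115 mm over their backs; the gripper's body (75 mm by 178 mm) begins 61 mm behind the grasp point.
Start: joints at [1.163, 0.423, 1.63, -0, 1.089, -0.019], TCP at [236.891, 578.348, 186.375] pointing down, gripper open.
Joint ranges: [-3, 3], [-0.9, 2.11], [0.09, 2.58], [-1.31, 4.45], [0.11, 2.69], [-2.54, 2.54]. Speed limits (rad/s): [2.39, 2.39, 3.01, 3.14, 3.14, 3.14].

## Interface

Orientations are given as a rotation vector (axis times angle).
In Python, from workcell import ctrl, cams gives the robot as it stands.
- The arm moves only by the tool move_arm, never from a script. Its argument "steps" is a list of rows, each a list of 3 entries, a list of its own where there are three numbers: the shift along the tool's x, y, z in units of 25 mm (1.0 is 25 mm), then the turn about the tool's z in units of 5 degrees (1.0 is 5 degrees), then the closure, from 0 (fully open) to 1 (shut). A call has 1 to 20 rows; each row shifts and turns the commanded pose from where the row before left it, along the tool's axes as they then stand; what a row does not reach is not made up. A row lasts 1/12 s, in which the tool goes at most 41.7 mm and 7.16 degrees, less where a joint would pass 70% of its speed; a pose out of reach is approached as far as the arm can. A call is refused whole if a number of a shift passes 1 or a number of a turn 1, either way. A call with a gripper value outside its range is refused whole. The fingers move at their own pace and stop on an object; the grip force is fixed at half the most. Time passes only in rows, so rows that do not move let the fingers close. It gives the time, the measured TCP pose, the force, the opening and the grip force at its end, in the units of the state.
- ctrl.get_obs(): the state, without advancing time (a new reading comes with each control period).
- cams.get_image(name): name is "scene" or "top" or "wrist"; returns a dict with "image" (480x640x3 uint8, red, green, blue), "camera_matrix" (3x3 intrinsics, pixels), "xyz" and "rotation" of the camera in the world; the wrist camera has in their place "mount" (4x4, takes a point from camera to tool coordinates, whose origin is the TCP and whose axes are the flange's). Camera axes: x right, y down, z forward; pixel columns grow to the right and rows downward; lengths in mm; the calibration is good to about 2 mm. A picture is of the moment at which its call begins: read the wrist's pose just before it. There is no depth.
- ctrl.close_job(): hands the job in; it is judged then, once.
Trained networks look in the newest picture that a camera, given by its name, has taken for a name from the list of things; names that differ only in an ending like _2 or _b are one class to them, and where a whole thing is asked for, a point or a joint stands for the part that bears it (a point fixed in the world has none). Each returns a list of dicts, best first, with "p" (0 to 1); they miss things now and then, are a little off and sometimes report something else, mostly with a low value. They report only what shows in the picture. A call takes as long as a camera call. They do not tell look-alikes from the thing itself.
- cams.boxes_of(camera, thing): "rect" ([centre column, centre row, width, height] in pixels, round what is visible of it).
- cams.cut_out(camera, thing): "pixels" (480x640 bool, what is visible of it) and "rect" ([centre column, centre row, width, height] in pixels, round what is visible of it).
The state is a dict: "t": time; "qpos": joint angles; "qvel": joint speeds; "joint_torque": joint torques, N m; "ee_pos": TCP position; "orientation": TCP orientation; "ft_force": force on the tool from outside, world axes, zero at the start; "moment": the same for the moment, N m; "width": finger opening in mm; "grasp_force": force on a finger pad.
Only numpy, scipy, OpenCV 4.12 (cv2) and the standard library are available. Lean on these libraries where they do the work, as an engineer would, in place of code of your own. Each camera call takes 0.05 s, during which the arm holds its last target. There are 200 camera calls.

## Working session

There is one attempt and no reset: what is moved stays moved. The work goes in short steps, Python scripts to look and compute and a tool call to move; the robot and the scene stay as the last step left them, time stands still between calls to the robot, and variables do not carry over. Pictures are saved under pics/ and viewed, at most 10 in all, crops included, and the job is handed in when it is done.

Besides the shell and the picture viewer there is one more tool, called after "Request:" as name([rows], argument=value, ...), one row to a line, values as JSON. move_arm: Moves the arm, as the interface text tells. Its arguments: {"type":"object","properties":{"steps":{"type":"array"}},"required":["steps"]}

```bash
mkdir -p pics; ls; cat > h.py <<'E'
import numpy as np, cv2
from workcell import ctrl, cams
def ray(im,u,v,z):
    K=np.array(im["camera_matrix"]);R=np.array(im["rotation"]);c=np.array(im["xyz"])
    if R.shape!=(3,3): R=cv2.Rodrigues(R.astype(float))[0]
    d=R@np.linalg.inv(K)@np.array([u,v,1.]); return c+d*(z-c[2])/d[2]
def proj(im,p):
    K=np.array(im["camera_matrix"]);R=np.array(im["rotation"]);c=np.array(im["xyz"])
    if R.shape!=(3,3): R=cv2.Rodrigues(R.astype(float))[0]
    q=K@R.T@(np.array(p)-c); return q[:2]/q[2]
E
python3 - <<'E'
from h import *
o=ctrl.get_obs(); print(o)
for n in ["top","scene"]:
    im=cams.get_image(n); cv2.imwrite(f"pics/{n}0.png",im["image"][...,::-1])
    print(n,im["xyz"],np.array(im["rotation"]).tolist(),np.array(im["camera_matrix"]).tolist())
    for t in ["rail","turntable","key_wing","lock_knob","lens","vise"]:
        for b in cams.boxes_of(n,t)[:3]: print(t,np.round(b["rect"],1),round(b["p"],2), np.round(ray(im,*b["rect"][:2],{"key_wing":82,"lock_knob":87,"rail":15}.get(t,48)),1))
E
```

```text
pics
{'t': 0.0, 'qpos': array([ 1.16301804e+00,  4.23847164e-01,  1.63068658e+00, -1.06343387e-05,
        1.08859211e+00, -1.89867875e-02]), 'qvel': array([-2.04454447e-03, -1.04303628e-03, -1.71045986e-03, -6.14199603e-04,
        2.05890822e-05,  1.48560492e-03]), 'joint_torque': array([ 2.05333217e-04, -5.44629157e+01, -2.73672026e+01,  6.43466832e-02,
        2.27674964e-02, -1.02405261e-04]), 'ee_pos': array([236.6480648 , 577.8051971 , 185.59913462]), 'orientation': array([-6.06804350e-01, -3.08211051e+00,  2.35662699e-03]), 'ft_force': array([-0.57824794, -0.38294269, -0.19895114]), 'moment': array([ 0.0157516 ,  0.02894804, -0.00808273]), 'grasp_force': 0.0, 'width': 87.71173969669759}
top [ 454.60453188  104.95671403 1625.08534221] [-2.169191393421164, 2.2106423368534336, -0.08763163484123568] [[582.2228291441314, 0.0, 307.5952908152529], [0.0, 582.2228291441314, 243.88920585125385], [0.0, 0.0, 1.0]]
rail [338.6 238.3 110.   61.4] 0.6 [582.2   2.3  15. ]
turntable [110.7 318.5  38.2  63.2] 0.97 [375.1 621.1  48. ]
turntable [215.8 327.6  45.7  69.9] 0.9 [345.3 339.7  48. ]

[... 651 characters left out ...]
679571752, 245.3521121026096], [0.0, 0.0, 1.0]]
rail [294.4 283.1 106.6  74.4] 0.93 [573.5  -4.5  15. ]
turntable [343.8 186.8  50.   58.9] 0.88 [368.5 330.9  48. ]
turntable [359.1 249.3  66.5  67.3] 0.63 [604.1 188.2  48. ]
turntable [414.7 158.4  62.2  47.8] 0.59 [391.1 613.1  48. ]
key_wing [338.1 165.1   7.9  15.9] 0.6 [306.8 357.5  82. ]
key_wing [237.  320.4  59.   63.4] 0.58 [ 637.5 -210.1   82. ]
key_wing [344.4 226.6   8.9  16.6] 0.48 [538.4 189.7  82. ]
lock_knob [293.4 262.9   7.1   8.8] 0.67 [570.7  -3.9  87. ]
lens [299.9 271.6  36.1  34.8] 0.94 [574.5  12.9  48. ]
lens [361.  249.2  66.3  66.5] 0.47 [606.9 192.5  48. ]
vise [237.2 320.8  58.7  61.3] 0.86 [ 613.8 -198.6   48. ]
```

```bash
python3 - <<'E'
import cv2
a=cv2.imread("pics/top0.png")[170:400,60:470]; cv2.imwrite("pics/topc.png",cv2.resize(a,(800,449),interpolation=3))
a=cv2.imread("pics/scene0.png")[120:380,190:470]; cv2.imwrite("pics/scc.png",cv2.resize(a,None,fx=2.3,fy=2.3,interpolation=3))
E
```

```text
(no output)
```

View pics/topc.png

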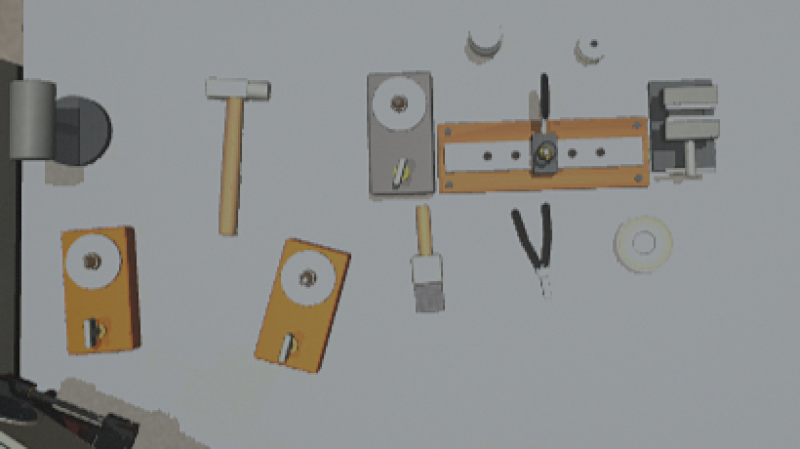

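View pics/scc.png

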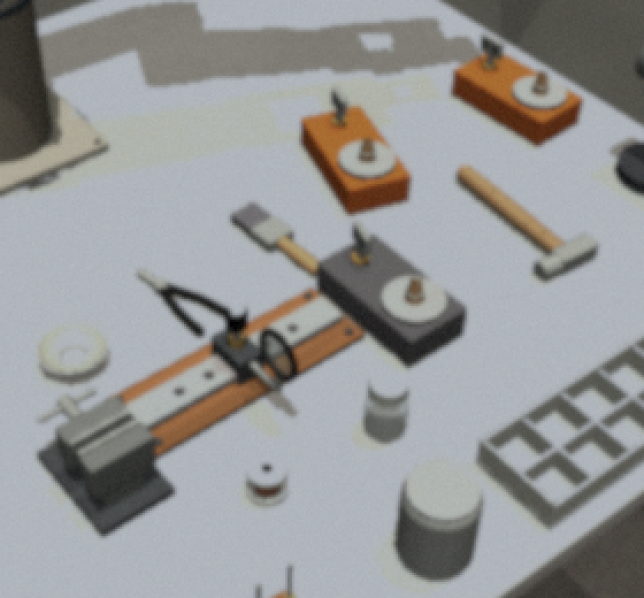

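The two orange units at full-image (106,341) and (206,349) carry look-alike keys. The real key is on the grey box beside the rail, at about (265,258), and the knob is at about (339,246). The turntable is on the rail's +y (left) side, so the target hole is +0.04. I'll move the wrist camera above it for the close check.

Request:
move_arm([
  [[-1, -0.73, -0.35], 0, 0],
  [[-1, -0.73, -0.35], 0, 0],
  [[-1, -0.73, -0.35], 0, 0],
  [[-1, -0.73, -0.35], 0, 0],
  [[-1, -0.73, -0.35], 0, 0],
  [[-1, -0.73, -0.35], 0, 0],
  [[-1, -0.73, -0.35], 0, 0],
  [[-1, -0.73, -0.35], 0, 0],
  [[-1, -0.73, -0.35], 0, 0],
  [[-1, -0.73, -0.35], 0, 0],
  [[-1, -0.73, -0.35], 0, 0],
  [[-1, -0.73, -0.35], 0, 0],
  [[-1, -0.73, -0.35], 0, 0],
  [[-1, -0.73, -0.35], 0, 0],
  [[-1, -0.73, -0.35], 0, 0],
  [[0, 0, 0], 0, 0],
  [[0, 0, 0], 0, 0],
  [[0, 0, 0], 0, 0],
])

```text
t: 2.2
ee_pos: [479.7, 183.1, 317.3]
orientation: [-0.608, -3.082, -0.0]
ft_force: [0.2, 0.1, 0.4]
width: 87.9
grasp_force: 0.0
```

```bash
cat >> h.py <<'E'
def wrist():
    o=ctrl.get_obs(); im=cams.get_image("wrist"); M=np.array(im["mount"])
    T=np.eye(4); T[:3,:3]=cv2.Rodrigues(np.array(o["orientation"]))[0]; T[:3,3]=o["ee_pos"]
    W=T@M; im["xyz"]=W[:3,3]; im["rotation"]=W[:3,:3]; return o,im
E
python3 - <<'E'
from h import *
np.set_printoptions(suppress=True,precision=3)
o,im=wrist(); print(o["t"],o["ee_pos"],o["orientation"],o["qpos"],im["mount"],im["xyz"])
cv2.imwrite("pics/w1.png",im["image"][...,::-1])
np.savez("pics/w1.npz",**{k:im[k] for k in["xyz","rotation","camera_matrix"]})
for t in ["rail","turntable","key_wing","lock_knob","lens"]:
    for b in cams.boxes_of("wrist",t)[:2]: print(t,np.round(b["rect"],1),round(b["p"],2), np.round(ray(im,*b["rect"][:2],{"key_wing":82,"lock_knob":87,"rail":15}.get(t,48)),1))
E
```

```text
2.2 [479.656 183.055 317.315] [-0.608 -3.082 -0.   ] [ 0.341  0.122  1.728  0.     1.292 -0.84 ] [[  -0.001   -0.963   -0.271   74.954]
 [   1.      -0.      -0.002   -0.15 ]
 [   0.001   -0.271    0.963 -198.664]
 [   0.       0.       0.       1.   ]] [410.388 211.336 516.031]
rail [235.2 288.  197.9 134.6] 0.66 [555.6   5.7  15. ]
turntable [610.4  36.8  59.3  73.6] 0.88 [425.7 575.5  48. ]
turntable [364.  257.2  93.  132.7] 0.7 [572.8 207.4  48. ]
key_wing [352.8 236.7   5.7  29.7] 0.74 [529.7 204.1  82. ]
lock_knob [352.2 237.5   4.2  31. ] 0.72 [529.  203.1  87. ]
lens [238.3 312.5  35.   87.6] 0.84 [582.7   6.3  48. ]
lens [232.  396.9  22.2  11.7] 0.63 [711.5 -67.8  48. ]
```

View pics/w1.png

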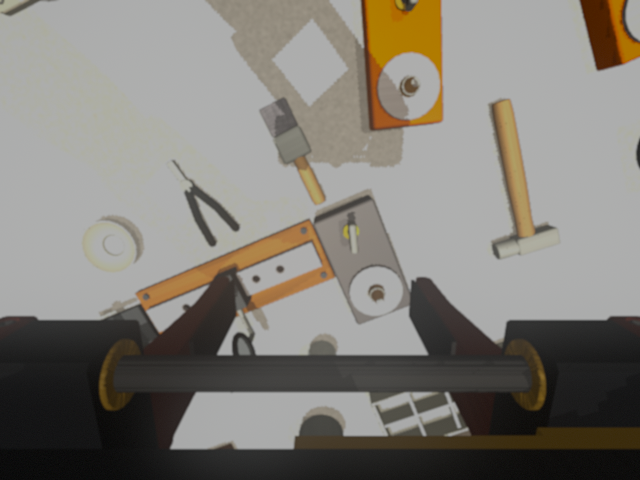

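```bash
python3 - <<'E'
import cv2
a=cv2.imread("pics/w1.png")[185:330,220:420]; cv2.imwrite("pics/w1c.png",cv2.resize(a,None,fx=4,fy=4,interpolation=cv2.INTER_CUBIC))
E
```

```text
(no output)
```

View pics/w1c.png

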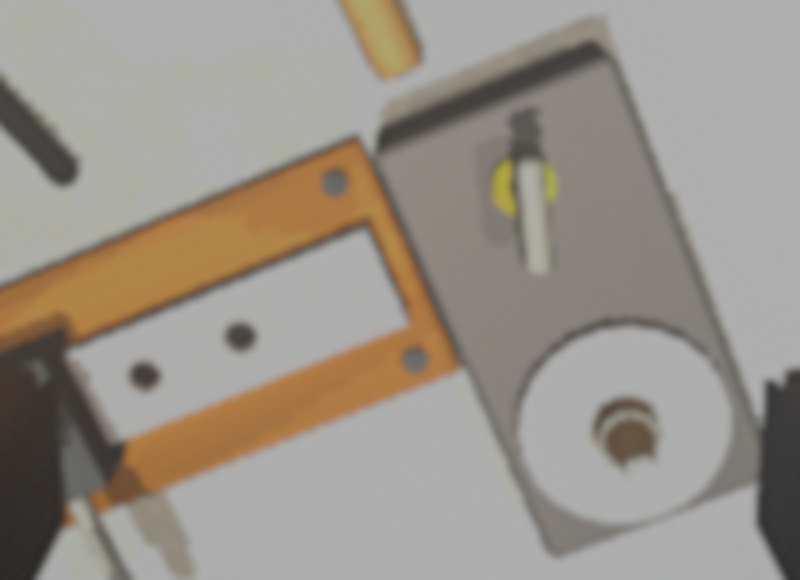

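The crop shows the grey turntable. The wing's bright top edge runs from (528,160) to (539,272) in the crop, holes are at (145,376) and (240,337), and the box-top corners are visible too.

```bash
python3 - <<'E'
from h import *
np.set_printoptions(suppress=True,precision=1)
im=dict(np.load("pics/w1.npz"))
P=lambda u,v,z: ray(im,220+u/4,185+v/4,z)
c=[P(*q,48)[:2] for q in [(380,150),(610,60),(760,480),(558,553)]]
print("corners",np.array(c),"centre",np.mean(c,0),"sides",[np.linalg.norm(c[i]-c[i-1]) for i in range(4)])
print("disc",P(624,422,50))
h=[P(145,376,22),P(240,337,22)];d=h[1]-h[0];print("holes",h,np.linalg.norm(d),"rail y dir deg",np.degrees(np.arctan2(d[1],d[0])))
w=[P(528,160,96),P(539,272,96)];d=w[1]-w[0];print("wing",w,(w[0]+w[1])/2,np.linalg.norm(d),np.degrees(np.arctan2(d[1],d[0])))
e=c[3]-c[0];print("edge deg",np.degrees(np.arctan2(e[1],e[0])));e=c[2]-c[1];print(np.degrees(np.arctan2(e[1],e[0])))
E
```

```text
corners [[500.7 162.9]
 [501.5 246.2]
 [667.1 243.9]
 [666.8 165.1]] centre [584.  204.5] sides [np.float64(166.18517535227727), np.float64(83.34786665647587), np.float64(165.6340685064089), np.float64(78.76105619361832)]
disc [625.8 205.8  50. ]
holes [array([552.4,  44.5,  22. ]), array([551.8,  84.1,  22. ])] 39.625053615950044 rail y dir deg 90.92008163263205
wing [array([511.6, 208.7,  96. ]), array([546.5, 199. ,  96. ])] [529.  203.9  96. ] 36.286567679864355 -15.555927436401424
edge deg 0.7759940922220374
-0.8068495060352403
```

Request:
move_arm([
  [[0, 0, 0], -1, 0],
  [[0, 0, 0], -0.35, 0],
  [[-0.84, 0.67, 0], 0, 0],
  [[-0.84, 0.67, 0], 0, 0],
  [[0, 0, 1], 0, 0.5],
  [[0, 0, 1], 0, 0.5],
  [[0, 0, 1], 0, 0.5],
  [[0, 0, 1], 0, 0.5],
  [[0, 0, 1], 0, 0.5],
  [[0, 0, 1], 0, 0.5],
  [[0, 0, 1], 0, 0.5],
  [[0, 0, 1], 0, 0.5],
  [[0, 0, 1], 0, 0.5],
  [[0, 0, 0.9], 0, 0.5],
  [[0, 0, 0], 0, 0.5],
  [[0, 0, 0], 0, 0.5],
  [[0, 0, 0], 0, 0.5],
])

```text
t: 3.92
ee_pos: [530.2, 204.5, 71.1]
orientation: [0.424, 3.112, 0.001]
ft_force: [0.7, -0.8, -0.3]
width: 43.4
grasp_force: 0.0
```

```bash
python3 - <<'E'
from h import *
o,im=wrist(); print(o)
cv2.imwrite("pics/w2.png",im["image"][...,::-1])
E
```

```text
{'t': 3.9167, 'qpos': array([ 3.47104053e-01,  4.98515914e-01,  1.83115526e+00,  3.64404472e-06,
        8.10784255e-01, -9.53147793e-01]), 'qvel': array([-0.00309024, -0.019795  , -0.00858255,  0.00070271, -0.00245356,
       -0.00100066]), 'joint_torque': array([ 3.31007014e-02, -5.06653011e+01, -1.98907274e+01,  2.18808185e-02,
        1.02075969e-01,  4.90612056e-04]), 'ee_pos': array([530.21316332, 204.46035739,  71.12590413]), 'orientation': array([4.23543591e-01, 3.11189544e+00, 8.32069727e-04]), 'ft_force': array([ 0.66248045, -0.83069277, -0.30216213]), 'moment': array([0.00963103, 0.03342132, 0.00662298]), 'grasp_force': 0.0, 'width': 43.39957820153056}
```

View pics/w2.png

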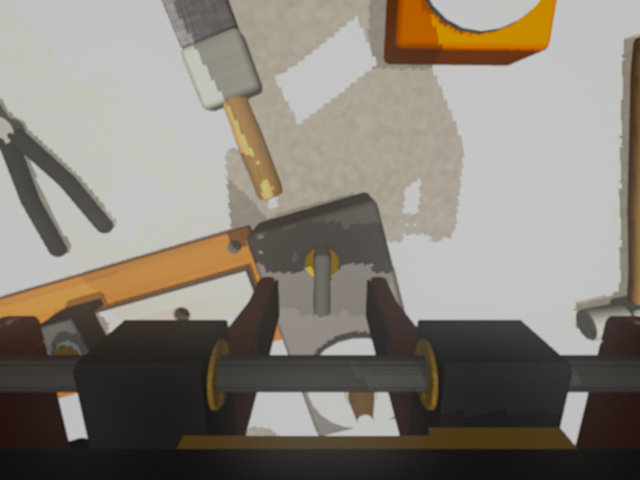

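The wing sits upright at about (323,285), centred and aligned between the fingers. I'll lower slightly, close on it and start winding.

Request:
move_arm([
  [[0, 0, 0.25], 0, 0.5],
  [[0, 0, 0], 0, 1],
  [[0, 0, 0], 0, 1],
  [[0, 0, 0], 0, 1],
  [[0, 0, 0], 0, 1],
  [[0, 0, 0], 0, 1],
  [[0, 0, 0], 0, 1],
  [[0, 0, 0], 0, 1],
  [[0, 0, 0], 0, 1],
])

```text
t: 4.72
ee_pos: [529.6, 203.9, 63.9]
orientation: [0.424, 3.113, -0.0]
ft_force: [-0.7, 0.1, 0.1]
width: 0.4
grasp_force: 0.0
```

Request:
move_arm([
  [[0, 0, 0], 1, 1],
  [[0, 0, 0], 1, 1],
  [[0, 0, 0], 1, 1],
  [[0, 0, 0], 1, 1],
  [[0, 0, 0], 0, 1],
])

```text
t: 5.13
ee_pos: [529.6, 203.9, 63.9]
orientation: [-0.963, -2.99, -0.0]
ft_force: [-0.3, -0.4, -0.2]
width: 0.3
grasp_force: 0.0
```

```bash
python3 - <<'E'
from h import *
o=ctrl.get_obs(); print(o)
E
```

```text
{'t': 5.1333, 'qpos': array([ 3.46602553e-01,  5.09345713e-01,  1.83496205e+00,  3.19206642e-05,
        7.97284475e-01, -6.01112559e-01]), 'qvel': array([-0.00090158, -0.00114291, -0.00103133,  0.00043414, -0.00121002,
       -0.15063703]), 'joint_torque': array([ 4.46906324e-04, -5.24604893e+01, -2.03279650e+01,  4.54492285e-02,
        5.31152962e-02,  1.23286720e+00]), 'ee_pos': array([529.56869623, 203.93207695,  63.85361782]), 'orientation': array([-9.63007253e-01, -2.99034040e+00, -2.87782158e-05]), 'ft_force': array([-0.33172021, -0.4224579 , -0.24952849]), 'moment': array([-0.05110962, -0.00898333, -0.01751457]), 'grasp_force': 0.0, 'width': 0.2774147918850552}
```

The fingers shut on nothing. I'll check the geometry before going on.

```bash
python3 - <<'E'
from h import *
o,im=wrist()
print("tcp px",proj(im,o["ee_pos"]),"wing top/bot expected", [proj(im,(529,204,z)) for z in (96,68)])
a=im["image"][...,::-1]
cv2.imwrite("pics/w3.png",cv2.resize(a[190:440,200:460],None,fx=2.4,fy=2.4))
t=cams.get_image("top"); cv2.imwrite("pics/top2.png",t["image"][...,::-1])
np.savez("pics/t.npz",**{k:t[k] for k in["xyz","rotation","camera_matrix"]})
print([proj(t,p) for p in [(529,204,96),(529,204,68),(501,162,48),(667,245,48),(551.8,84.1,22)]])
b=cv2.imread("pics/top0.png")[195:280,225:350];cv2.imwrite("pics/top2c.png",cv2.resize(b,None,fx=6,fy=6,interpolation=2))
E
```

```text
tcp px [323.27876605 273.3442872 ] wing top/bot expected [array([322.84984096, 294.48843304]), array([322.82451415, 275.02542237])]
[array([264.25220774, 257.42671219]), array([264.93771921, 257.92273084]), array([281.08486956, 268.31012986]), array([249.64388385, 207.95652052]), array([309.38146684, 249.62377388])]
```

View pics/w3.png

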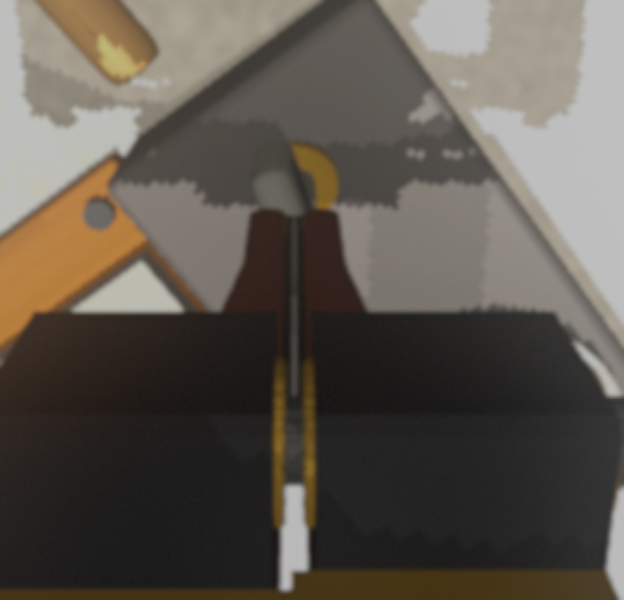

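View pics/top2c.png

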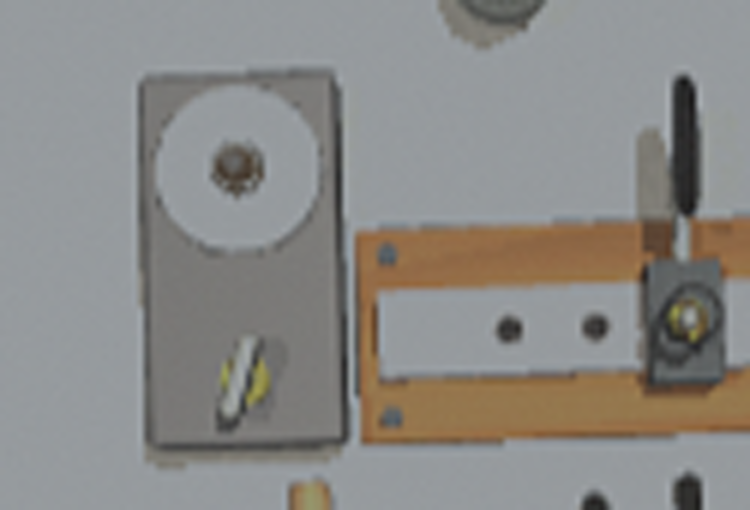

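```bash
python3 - <<'E'
from h import *
np.set_printoptions(suppress=True,precision=1)
o,im=wrist(); print(ctrl.grip_depth,np.array(im["camera_matrix"])[0,0], im["xyz"])
import copy
R3=cv2.Rodrigues(np.array([.4235,3.112,.0008]))[0]
T=np.eye(4);T[:3,:3]=R3;T[:3,3]=[530.2,204.5,71.1];W=T@np.array(im["mount"])
i2=dict(camera_matrix=im["camera_matrix"],xyz=W[:3,3],rotation=W[:3,:3])
for n,p in dict(topnear=(511.6,208.7,96),topfar=(546.5,199,96),botnear=(511.6,208.7,68),collar=(529,204,56),tcp=(530.2,204.5,71.1)).items(): print(n,proj(i2,p),proj(im,p))
for c in ["key_wing","turntable","lock_knob"]:
  for b in cams.boxes_of("wrist",c)[:2]: print(c,np.round(b["rect"],1),b["p"])
a=im["image"]; 
# wing patch mean colours rows
for v in range(244,284,3): print(v,[a[v,u].mean().round().astype(int) for u in range(300,345,3)])
E
```

```text
18.700000000000003 349.7014665023828 [468.3 247.  262.5]
topnear [321.6 256. ] [310.5 263.5]
topfar [321.6 318.8] [334.3 324.4]
botnear [321.7 241.6] [312.1 247.7]
collar [322.  263.6] [322.9 268.1]
tcp [323.3 273.4] [324.7 278. ]
key_wing [317.6 263.8  24.9  32.4] 0.88
turntable [358.1 267.7 221.8 172.4] 0.77
turntable [375.4  25.1 141.5  50.2] 0.57
244 [np.int64(73), np.int64(72), np.int64(73), np.int64(73), np.int64(72), np.int64(72), np.int64(83), np.int64(87), np.int64(86), np.int64(87), np.int64(86), np.int64(86), np.int64(86), np.int64(87), np.int64(87)]
247 [np.int64(72), np.int64(73), np.int64(71), np.int64(72), np.int64(72), np.int64(71), np.int64(73), np.int64(85), np.int64(83), np.int64(85), np.int64(87), np.int64(85), np.int64(83), np.int64(86), np.int64(87)]
250 [np.int64(73), np.int64(72), np.int64(72), np.int64(68), np.int64(69), np.int64(69), np.int64(67), np.int64(67), np.int64(71), np.int64(67), np.int64(69), np.int64(72), np.int64(73), np.int64(72), np.int64(77)]
253 [np.int64(73), np.int64(71), np.int64(70), np.int64(68), np.int64(69), np.int64(69), np.int64(67),
[... 1579 characters left out ...]
0), np.int64(93), np.int64(100), np.int64(97)]
277 [np.int64(120), np.int64(119), np.int64(94), np.int64(58), np.int64(59), np.int64(68), np.int64(91), np.int64(96), np.int64(86), np.int64(55), np.int64(51), np.int64(59), np.int64(68), np.int64(108), np.int64(137)]
280 [np.int64(122), np.int64(102), np.int64(40), np.int64(41), np.int64(41), np.int64(41), np.int64(47), np.int64(60), np.int64(52), np.int64(41), np.int64(39), np.int64(39), np.int64(40), np.int64(41), np.int64(129)]
283 [np.int64(122), np.int64(90), np.int64(40), np.int64(41), np.int64(41), np.int64(41), np.int64(43), np.int64(50), np.int64(40), np.int64(41), np.int64(40), np.int64(40), np.int64(40), np.int64(40), np.int64(116)]
```

The wing has not moved, and in the image the finger tips sit about 30 mm higher than the TCP reading implies, so they closed just above the wing. I'll reopen, turn back and lower gently, watching the force.

Request:
move_arm([
  [[0, 0, 0], 0, 0.5],
  [[0, 0, 0], 0, 0.5],
  [[0, 0, 0], 0, 0.5],
  [[0, 0, 0], -1, 0.5],
  [[0, 0, 0], -1, 0.5],
  [[0, 0, 0], -1, 0.5],
  [[0, 0, 0], -1, 0.5],
  [[0, 0, 0.1], 0, 0.5],
  [[0, 0, 0.1], 0, 0.5],
  [[0, 0, 0.1], 0, 0.5],
  [[0, 0, 0], 0, 0.5],
])

```text
t: 6.35
ee_pos: [529.1, 203.8, 55.7]
orientation: [-0.427, -3.112, 0.001]
ft_force: [-0.2, 0.8, 0.0]
width: 43.6
grasp_force: 0.0
```

```bash
python3 - <<'E'
from h import *
o,im=wrist(); print(o["ee_pos"],o["ft_force"],o["moment"],o["width"],o["orientation"])
a=im["image"][...,::-1]; cv2.imwrite("pics/w4.png",cv2.resize(a[200:360,200:440],None,fx=3.3,fy=3.3,interpolation=2))
E
```

```text
[529.14384571 203.7518714   55.68535665] [-0.17576962  0.80062246  0.03772224] [ 0.00458556  0.00398858 -0.02616734] 43.586261804382524 [-4.26896280e-01 -3.11153473e+00  7.53515333e-04]
```

View pics/w4.png

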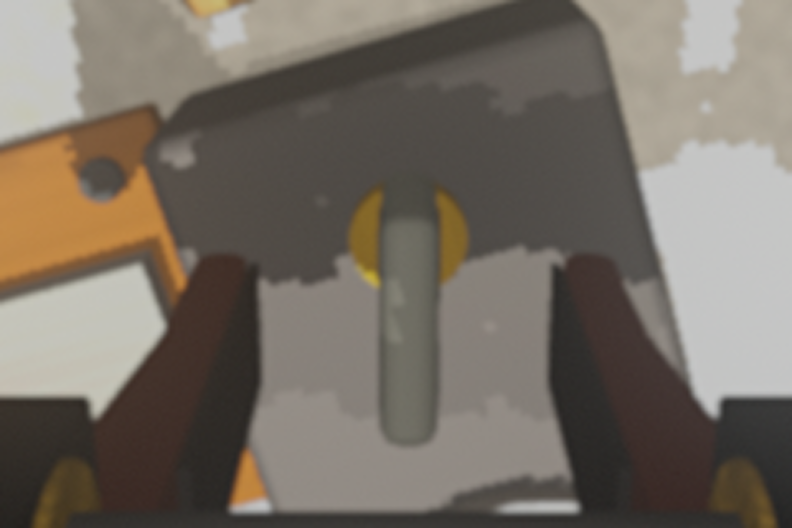

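Request:
move_arm([
  [[0, 0, 0.2], 0, 0.5],
  [[0, 0, 0], 0, 1],
  [[0, 0, 0], 0, 1],
  [[0, 0, 0], 0, 1],
  [[0, 0, 0], 0, 1],
  [[0, 0, 0], 0, 1],
])

```text
t: 6.9
ee_pos: [529.7, 204.0, 51.5]
orientation: [0.424, 3.113, 0.0]
ft_force: [-0.9, 0.3, 0.3]
width: 14.2
grasp_force: 0.0
```

Request:
move_arm([
  [[0, 0, 0], 0, 1],
  [[0, 0, 0], 0, 1],
  [[0, 0, 0], 0, 1],
])

```text
t: 7.15
ee_pos: [529.8, 204.3, 51.5]
orientation: [0.425, 3.112, 0.001]
ft_force: [0.1, 2.9, -0.2]
width: 9.0
grasp_force: 30.0
```

It now grips at 9.0 mm width, which confirms the tips are higher than the reading. I'll regrip deeper, then wind.

Request:
move_arm([
  [[0, 0, 0], 0, 0.7],
  [[0, 0, 0], 0, 0.7],
  [[0, 0, 0.2], 0, 0.7],
  [[0, 0, 0.2], 0, 0.7],
  [[0, 0, 0.2], 0, 0.7],
  [[0, 0, 0], 0, 0.7],
  [[0, 0, 0], 0, 1],
  [[0, 0, 0], 0, 1],
  [[0, 0, 0], 0, 1],
  [[0, 0, 0], 0, 1],
  [[0, 0, 0], 0, 1],
  [[0, 0, 0], 0, 1],
])

```text
t: 8.15
ee_pos: [529.8, 204.3, 36.5]
orientation: [0.424, 3.112, 0.001]
ft_force: [0.5, 4.7, -2.2]
width: 9.2
grasp_force: 30.0
```

Request:
move_arm([
  [[0, 0, 0], 1, 1],
  [[0, 0, 0], 1, 1],
  [[0, 0, 0], 1, 1],
  [[0, 0, 0], 1, 1],
  [[0, 0, 0], 1, 1],
  [[0, 0, 0], 1, 1],
])

```text
t: 8.65
ee_pos: [530.0, 204.5, 36.5]
orientation: [1.221, 2.894, 0.002]
ft_force: [1.0, 4.5, -3.6]
width: 8.7
grasp_force: 30.0
```

```bash
python3 - <<'E'
from h import *
o=ctrl.get_obs(); print(o["qpos"],o["moment"],o["ft_force"])
E
```

```text
[ 3.47090723e-01  5.53260076e-01  1.84365456e+00  6.55876120e-04
  7.43465325e-01 -4.25469127e-01] [ 0.79555632 -0.16772042  0.09200832] [ 0.99388066  4.53023549 -3.61098639]
```

Request:
move_arm([
  [[0, 0, 0], 1, 1],
  [[0, 0, 0], 1, 1],
  [[0, 0, 0], 1, 1],
  [[0, 0, 0], 1, 1],
  [[0, 0, 0], 1, 1],
  [[0, 0, 0], 1, 1],
  [[0, 0, 0], 1, 1],
  [[0, 0, 0], 1, 1],
  [[0, 0, 0], 1, 1],
  [[0, 0, 0], 1, 1],
  [[0, 0, 0], 1, 1],
  [[0, 0, 0], 1, 1],
  [[0, 0, 0], 1, 1],
  [[0, 0, 0], 1, 1],
])

```text
t: 9.82
ee_pos: [530.8, 204.7, 36.5]
orientation: [2.66, 1.67, 0.004]
ft_force: [3.6, 5.3, -6.1]
width: 8.8
grasp_force: 30.0
```

```bash
python3 - <<'E'
from h import *
o=ctrl.get_obs(); print(o["qpos"],o["moment"],o["ft_force"])
E
```

```text
[3.46993706e-01 5.53536246e-01 1.84299196e+00 3.32334770e-04
 7.42438109e-01 7.96269064e-01] [ 0.65696193 -0.50366668  0.02995586] [ 3.61529448  5.32352644 -6.14446397]
```

Request:
move_arm([
  [[0, 0, 0], 1, 1],
  [[0, 0, 0], 1, 1],
  [[0, 0, 0], 1, 1],
])

```text
t: 10.07
ee_pos: [530.9, 204.6, 36.5]
orientation: [2.856, 1.309, 0.004]
ft_force: [3.1, 3.6, -5.7]
width: 8.9
grasp_force: 30.0
```

```bash
python3 - <<'E'
from h import *
o=ctrl.get_obs(); print(o["qpos"],o["moment"],o["ft_force"])
E
```

```text
[3.46885212e-01 5.53591429e-01 1.84294508e+00 1.13484933e-04
 7.42285787e-01 1.05801526e+00] [ 0.56431595 -0.55754981  0.11155988] [ 3.13984588  3.62626443 -5.71658457]
```

Request:
move_arm([
  [[0, 0, 0], 1, 1],
  [[0, 0, 0], 1, 1],
])

```text
t: 10.23
ee_pos: [530.9, 204.5, 36.5]
orientation: [2.958, 1.056, 0.004]
ft_force: [3.6, 3.5, -5.7]
width: 9.4
grasp_force: 31.3
```

```bash
python3 - <<'E'
from h import *
o=ctrl.get_obs(); print(o["qpos"],o["moment"],o["ft_force"],o["joint_torque"][5])
E
```

```text
[ 3.46886242e-01  5.53551683e-01  1.84287902e+00 -2.96904048e-04
  7.42341839e-01  1.23200779e+00] [ 0.63183039 -0.4978561   0.72746271] [ 3.64220708  3.47943769 -5.65119661] -0.663037933409214
```

Request:
move_arm([
  [[0, 0, 0], 1, 1],
  [[0, 0, 0], 1, 1],
])

```text
t: 10.4
ee_pos: [530.3, 203.9, 36.5]
orientation: [3.038, 0.796, 0.002]
ft_force: [1.7, 0.5, -0.2]
width: 12.1
grasp_force: 35.6
```

```bash
python3 - <<'E'
from h import *
o=ctrl.get_obs(); print(o["qpos"],o["moment"],o["ft_force"],o["joint_torque"][5])
E
```

```text
[ 3.46775153e-01  5.53240800e-01  1.84343280e+00 -1.40575721e-03
  7.43661720e-01  1.40587836e+00] [-0.0277778  -0.16769444  0.89576524] [ 1.71617326  0.46749829 -0.19988678] -0.5010928586125374
```

The moment rose to 0.9 N m as the pads began slipping, so the key is at its stop. I'll release, rise and turn for the knob.

Request:
move_arm([
  [[0, 0, 0], 0, 0.5],
  [[0, 0, 0], 0, 0.5],
  [[0, 0, 0], 0, 0.5],
  [[0, 0, 0], 0, 0.5],
  [[0, 0, -1], 0, 0.5],
  [[0, 0, -1], 0, 0.5],
  [[0, 0, -1], 0, 0.5],
  [[0, 0, -1], 0, 0.5],
  [[0, 0, -1], 1, 0.2],
  [[0, 0, -1], 1, 0.2],
  [[0, 0, -1], 1, 0.2],
  [[0, 0, 0], 1, 0.2],
  [[0, 0, 0], 1, 0.2],
  [[0, 0, 0], 0.6, 0.2],
  [[0, 0, 0], 0, 0.2],
  [[0, 0, 0], 0, 0.2],
])

```text
t: 11.73
ee_pos: [529.4, 203.8, 211.4]
orientation: [3.141, 0.044, -0.0]
ft_force: [-0.9, 0.7, 0.8]
width: 70.0
grasp_force: 0.0
```

```bash
python3 - <<'E'
from h import *
np.set_printoptions(suppress=True,precision=3)
o,im=wrist(); print(o["t"],o["ee_pos"],o["orientation"],o["qpos"])
R=cv2.Rodrigues(o["orientation"])[0];print(R)
a=im["image"][...,::-1]; cv2.imwrite("pics/w5.png",a); np.savez("pics/w5.npz",**{k:im[k] for k in["xyz","rotation","camera_matrix"]})
for n,p in dict(wing=(529,204,96),knob=(552,4.5,100)).items(): print(n,proj(im,p))
for c,z in [("key_wing",96),("lock_knob",100)]:
  for b in cams.boxes_of("wrist",c)[:2]: print(c,np.round(b["rect"],1),b["p"],ray(im,*b["rect"][:2],z))
E
```

```text
11.7333 [529.361 203.797 211.364] [ 3.141  0.044 -0.   ] [0.346 0.31  1.737 0.    1.094 1.889]
[[ 1.     0.028 -0.   ]
 [ 0.028 -1.    -0.   ]
 [-0.     0.    -1.   ]]
wing [321.756 227.455]
knob [544.666 209.4  ]
key_wing [322.4 223.6  27.3  37.3] 0.78 [532.648 203.508  96.   ]
lock_knob [529.7 205.5  33.6  28.2] 0.73 [555.145  18.604 100.   ]
```

View pics/w5.png

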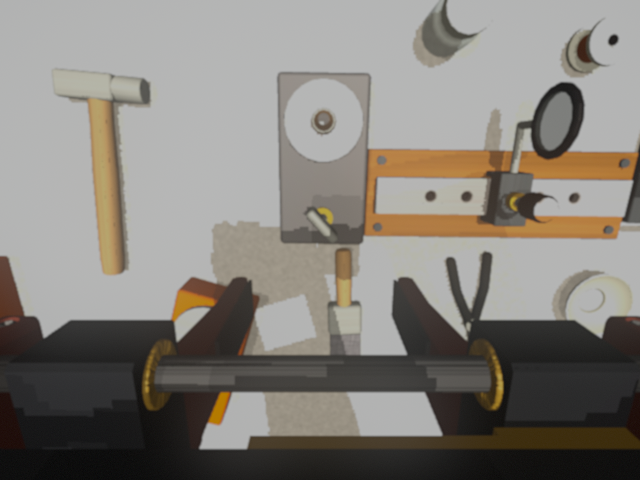

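The wing has turned about 120° and now runs from (309,212) to (332,237). The knob's top is at about (543,207). Holes are at (431,196), (467,196) and (574,197).

```bash
python3 - <<'E'
from h import *
np.set_printoptions(suppress=True,precision=1)
im=dict(np.load("pics/w5.npz")); a=cv2.imread("pics/w5.png")
h=[ray(im,u,v,22) for u,v in [(431,196),(467,196),(574,197)]]; print("holes",*h,"mid",(h[1]+h[2])/2)
print("knob",ray(im,543,207,101),ray(im,543,207,96))
g=a[200:250,300:345].astype(int); s=(g.max(2)-g.min(2)); 
print((g.mean(2)[4:44:2,2:42:2]).astype(int))
E
```

```text
holes [550.8  83.1  22. ] [551.9  43.1  22. ] [554.1 -76.1  22. ] mid [553.  -16.5  22. ]
knob [554.3   7.1 101. ] [553.5   3.9  96. ]
[[131 131 132 132 131 120 119 119 119 119 118 119 119 119 119 119 119 119
  119 120]
 [131 131 126 118 113 101 107 117 117 111 112 114 116 118 119 119 119 119
  120 120]
 [131 131 118  84  77  79  80 101 119 120 124 124 119 115 117 119 118 118
  119 118]
 [131 127 106  78  95 105  83  76 119 134 135 135 134 126 118 118 119 119
  119 118]
 [126 108  86 107 144 153 123  79  84 124 133 134 135 134 130 118 118 118
  119 119]
 [126 107 101 139 167 174 157 119  76  82  96 108 130 135 133 125 118 118
  118 119]
 [130 128 120 136 160 172 173 154 116  75  69  80 111 133 133 132 118 118
  118 119]
 [129 130 118 113 142 161 172 171 152 110  76  83 109 132 134 132 119 119
  118 117]
 [129 129 127 113 116 139 161 173 170 148 105  79 111 134 134 130 118 118
  119 118]
 [129 129 130 128 114 115 141 162 173 169 142  98  81 111 130 125 115 116
  116 116]
 [129 129 128 130 126 106 117 146 164 173 167 139  96  80  93  89  86  85
   86  86]
 [116 116 114 122 128 115 103 123 149 165 172 165 136  91  67  70  77  78
   77  78]
 [ 90  90  89 110 128 118 115 106 126 151 166 171 162 133  85  61  72  77
   79  78]
 [ 90  90  89 102 115 105 103 101  94 127 152 166 170 158 106  68  62  74
   78  79]
 [ 91  89  90  90  89  79  78  78  77  94 130 153 167 167 116  85  67  67
   78  78]
 [ 89  91  90  89  89  79  78  77  78  77  97 133 154 160 118  96  84  71
   76  78]
 [ 90  91  90  89  89  79  78  77  78  78  78  90 107 115 105 101  96  84
   77  78]
 [ 90  90  90  90  89  80  79  77  78  78  78  77  81  94 101 103 101  93
   78  79]
 [ 89  89  89  89  88  79  77  77  77  77  78  77  78  83  95 100  98  87
   79  79]
 [ 92  92  90  90  89  86  83  88  83  79  80  76  77  76  82  90  84  78
   75  74]]
```

Request:
move_arm([
  [[0.09, 1, 0], 0, 0.4],
  [[0.09, 1, 0], 0, 0.4],
  [[0.09, 1, 0], 0, 0.4],
  [[0.09, 1, 0], 0, 0.4],
  [[0.09, 1, 0], 0, 0.4],
  [[0.09, 1, 0], 0, 0.4],
  [[0.09, 1, 0], 0, 0.4],
  [[0.08, 1, 0], 0, 0.4],
  [[0, 0, 0], 0, 0.4],
  [[0, 0, 0.9], 0, 0.4],
  [[0, 0, 0.9], 0, 0.4],
  [[0, 0, 0.9], 0, 0.4],
  [[0, 0, 0.9], 0, 0.4],
  [[0, 0, 0.6], 0, 0.4],
  [[0, 0, 0], 0, 0.4],
  [[0, 0, 0], 0, 0.4],
])

```text
t: 13.22
ee_pos: [551.9, 4.9, 105.8]
orientation: [-3.141, -0.042, 0.003]
ft_force: [-0.0, -0.3, 0.4]
width: 52.7
grasp_force: 0.0
```

```bash
python3 - <<'E'
from h import *
np.set_printoptions(suppress=True,precision=3)
o,im=wrist(); print(o["t"],o["ee_pos"],o["ft_force"],o["qpos"]);R=cv2.Rodrigues(o["orientation"])[0];print(R)
cv2.imwrite("pics/w6.png",im["image"][...,::-1])
print(proj(im,(552.7,4,101)),proj(im,(554,5,101)))
for c in ["lock_knob"]:
  for b in cams.boxes_of("wrist",c)[:2]: print(c,np.round(b["rect"],1),b["p"],ray(im,*b["rect"][:2],101))
E
```

```text
13.2167 [551.889   4.925 105.834] [-0.004 -0.338  0.354] [-0.013  0.427  1.848  0.     0.868  1.531]
[[ 1.     0.026 -0.002]
 [ 0.026 -1.     0.   ]
 [-0.002 -0.    -1.   ]]
[323.694 266.545] [322.126 264.512]
lock_knob [ 32.8 281.6  64.2  52.5] 0.5 [538.125 184.975 101.   ]
```

View pics/w6.png

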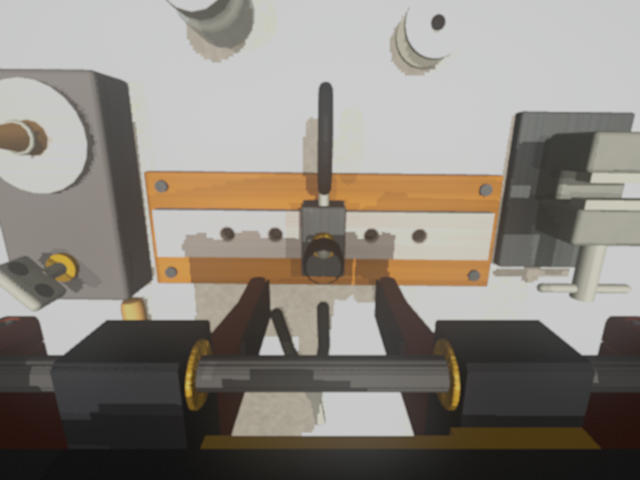

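The knob's outline is centred at about (323,264), matching the prediction midway between the fingers. I'll descend and grip it.

Request:
move_arm([
  [[0.04, 0, 0.7], 0, 0.4],
  [[0, 0, 0.7], 0, 0.4],
  [[0, 0, 0.7], 0, 0.4],
  [[0, 0, 0.4], 0, 0.4],
  [[0, 0, 0.2], 0, 0.4],
  [[0, 0, 0], 0, 0.4],
  [[0, 0, 0], 0, 1],
  [[0, 0, 0], 0, 1],
  [[0, 0, 0], 0, 1],
  [[0, 0, 0], 0, 1],
  [[0, 0, 0], 0, 1],
  [[0, 0, 0], 0, 1],
  [[0, 0, 0], 0, 1],
])

```text
t: 14.4
ee_pos: [553.9, 4.4, 39.1]
orientation: [3.141, 0.04, 0.001]
ft_force: [0.4, 0.7, 0.1]
width: 25.1
grasp_force: 30.0
```

Request:
move_arm([
  [[0, 0, -0.1], 0, 1],
  [[0, 0, -0.1], 0, 1],
  [[0, 0, -0.1], 0, 1],
  [[0, 0, -0.1], 0, 1],
  [[0, 0, 0], 0, 1],
  [[0, 0, 0], 0, 1],
])

```text
t: 14.9
ee_pos: [553.8, 4.4, 49.0]
orientation: [3.141, 0.04, 0.001]
ft_force: [3.5, -0.4, -5.0]
width: 25.3
grasp_force: 30.0
```

Request:
move_arm([
  [[0, -0.2, 0], 0, 1],
  [[0, -0.2, 0], 0, 1],
  [[0, -0.2, 0], 0, 1],
  [[0, -0.2, 0], 0, 1],
  [[0, -0.2, 0], 0, 1],
  [[0, -0.2, 0], 0, 1],
  [[0, -0.2, 0], 0, 1],
  [[0, -0.2, 0], 0, 1],
  [[0, 0, 0], 0, 1],
  [[0, 0, 0], 0, 1],
  [[0, 0, 0], 0, 1],
])

```text
t: 15.82
ee_pos: [553.2, 45.4, 48.9]
orientation: [-3.141, -0.041, -0.002]
ft_force: [6.6, 1.5, -6.1]
width: 25.2
grasp_force: 30.0
```

Request:
move_arm([
  [[0, 0.03, 0], 0, 1],
  [[0, 0, 0.1], 0, 1],
  [[0, 0, 0.1], 0, 1],
  [[0, 0, 0.1], 0, 1],
  [[0, 0, 0.1], 0, 1],
  [[0, 0, 0], 0, 1],
  [[0, 0, 0], 0, 1],
])

```text
t: 16.4
ee_pos: [553.2, 44.1, 39.1]
orientation: [-3.141, -0.041, -0.002]
ft_force: [4.3, 1.2, 0.1]
width: 25.0
grasp_force: 30.0
```

Request:
move_arm([
  [[0, 0, 0.08], 0, 1],
  [[0, 0, 0.08], 0, 1],
  [[0, 0, 0], 0, 1],
  [[0, 0, 0], 0, 1],
])

```text
t: 16.73
ee_pos: [553.2, 43.9, 35.1]
orientation: [-3.141, -0.04, -0.002]
ft_force: [5.6, 1.5, 1.4]
width: 25.0
grasp_force: 30.0
```

Request:
move_arm([
  [[0, 0, 0.04], 0, 1],
  [[0, 0, 0.02], 0, 1],
  [[0, 0, 0], 0, 1],
  [[0, 0, 0], 0, 1],
])

```text
t: 17.07
ee_pos: [553.3, 43.9, 34.8]
orientation: [-3.141, -0.04, -0.003]
ft_force: [1.8, 1.0, 14.4]
width: 25.2
grasp_force: 30.0
```

```bash
python3 - <<'E'
from h import *
np.set_printoptions(suppress=True,precision=1)
im=cams.get_image("top")
for t,z in [("lens",90),("pliers",5),("bench_brush",10),("bead_jar",40),("spool",20),("chasing_hammer",10)]:
    for b in cams.boxes_of("top",t)[:1]: print(t,b["rect"],round(b["p"],2),ray(im,*b["rect"][:2],z))
o=ctrl.get_obs();print(o["t"],o["ee_pos"],o["ft_force"],o["width"],o["grasp_force"])
im=cams.get_image("scene")
for t,z in [("lens",90),("lock_knob",82)]:
    for b in cams.boxes_of("scene",t)[:2]: print(t,b["rect"],round(b["p"],2),ray(im,*b["rect"][:2],z))
E
```

```text
lens [323.6, 213.3, 10.5, 7.4] 0.39 [643.5  45.4  90. ]
bench_brush [277.3, 304.7, 17.4, 55.8] 0.56 [402.  175.4  10. ]
bead_jar [306.6, 188.1, 21.9, 23.1] 0.71 [720.2  88.7  40. ]
spool [364.4, 192.4, 13.6, 14.1] 0.57 [708.6 -72.2  20. ]
chasing_hammer [323.2, 213.9, 8.5, 13.6] 0.63 [651.7  43.4  10. ]
17.4167 [553.3  43.9  34.8] [ 2.1  1.7 13.9] 25.161902139209342 30.00279736937955
lens [312.5, 267.5, 39.2, 30.6] 0.9 [614.6  22.8  90. ]
lens [357.9, 297.2, 22.3, 32.5] 0.55 [756.3  48.9  90. ]
```

```bash
python3 -c "
from workcell import ctrl
print(ctrl.close_job())"
```

```text
the job is handed in; nothing more can be done
None
```

I wound the key about 120° to its stop, moved the slide one hole (40 mm) towards the turntable, and handed the job in at 17.4 s with the lock pin home and the knob still held down at about 14 N. I never touched the loose things on the bench.

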